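Drop a chilling stone into the copper tumbler at the home bar

TASK

Serve one chilling stone: slide the handleless copper tumbler along the bar until it stands centred under the dispenser's spout, press the dispenser's plunger through its soft first stop fully down to the stiff second stop and hold it there until the stone has dropped into the tumbler, then let the plunger come all the way back up. Only then slide the tumbler with its stone to the middle of the round cork mat, so that its whole base stands on the mat. Keep the tumbler upright and on the bar top the whole time (do not lift it), and leave the other things on the bar where they are.

Things in the scene. Friction and masses are not known exactly. Their poses are not given: they have to be found in the camera images.
- tumbler: Copper tumbler without a handle, an open round low cup: 60 mm tall, 65 mm across with nearly straight sides, wall 3 mm, 0.18 to 0.35 kg. It fits between widely opened fingers; moved at up to half its height, by a firm grip (about 15 N) or a push, it slides without tipping. Origin: centre of its underside. Starts left or right of the dispenser. (The copper mug with a handle is another thing.)
- mat: Round cork mat, 116 mm across, 1 mm thin and no obstacle to sliding (things slide on it as on the bar top). Origin: its centre on the bar top. It lies on the other side of the dispenser from the tumbler.
- dispenser: Brass chilling-stone dispenser, fixed. Origin: on the bar top on its column's axis (column 52 mm across, 235 mm tall; wooden foot 100 x 100 x 18 mm, reaching 38 mm in front of the axis). Its own -x is its front: an open chute slopes down from the column to a square spout 120 mm in front. A steel gate bar in the chute holds the stone and opens only at the plunger's second stop.
- spout (a point): Centre of the lower edge of the square spout (34 x 34 mm, from 130 to 182 mm above the bar top), 120 mm in front of the column's axis. The tumbler passes 70 mm beneath it. Nothing stands on the bar beneath the spout, and the space in front of it is open for a gripper that leans back from it. The stone falls straight down from here, within about 6 mm.
- plunger_top (a point): Centre of the flat top of the plunger's round dark wooden knob (44 mm diameter, 20 mm high), 297 mm above the bar top when up, on the column's axis. It moves straight down 12 mm to the first stop and 8 mm more to the second, 20 mm in all; springs bring it back up when let go.
- first (a joint): The plunger's soft first stage, in m: 0 up, 0.012 at the first stop. Spring force about 3 N at the start of the travel and 6 N at the stop.
- second (a joint): The plunger's stiff second stage, in m: 0 until the push exceeds about 9 N, 0.008 at the second stop (about 13 N), a hard stop. At the second stop the stone rolls out in about half a second.
- stone: Chilling stone, a grey stone ball 24 mm across, 22 g, lying in the chute about 50 mm in front of the column's axis and about 178 mm above the bar top. Origin: its centre.
- mug: Bystander: copper mug with a handle, 90 mm tall, 80 mm across. Origin: centre of its underside.
- jigger: Bystander: brass jigger (waisted measure), 75 mm tall, 42 mm across. Origin: centre of its underside.
- bowl: Bystander: white ceramic bowl, 45 mm tall, 110 mm across. Origin: centre of its underside.
- pinch: Bystander: small white ceramic bowl, 28 mm tall, 60 mm across. Origin: centre of its underside.
There are look-alikes about, which are no part of the job. Leave any green look-alike of the tumbler alone.

How it is judged:
By the outcome, as a careful person would: the job done as asked, in the order asked, and still so for the second after the job is handed in, with the robot touching nothing.
It also fails if it takes over 72 s, if anything falls off the work surface, if the arm or the gripper's body presses on something with over 40 N, if the wrist force passes 120 N, or if a joint passes its speed limit or range.

ROBOT

A 7-joint arm with a two-finger parallel gripper is mounted at the origin on the work surface. World frame = base frame: x ahead of the robot, y to its left, z up, the work surface at z = 0. Lengths are in m, angles in degrees, forces in N, time in s.
With the tool pointing down it reaches from about 0.425 to 0.875 m from the base axis. Payload 4.7 kg.
Tool frame: the origin (TCP) lies between the finger pads; the fingertips stand 19 mm ahead of it and the grasp point (between the pads) is the TCP; x points along the fingers, z is the direction in which the jaws open and shut, and the axes are right-handed (so a half turn about x gives the same grasp; the last joint's range is limited). The gripper opens to 87 mm and grips with 3 to 60 N. Pads are 19 mm wide; open, the fingers measure 117 mm over their backs; the gripper's body (75 mm by 190 mm) begins 51 mm behind the grasp point.
Start: joints at [70.193, 18.392, -4.016, 83.108, 1.295, 78.541, -3.26], TCP at [0.229, -0.608, 0.242] pointing down, gripper open.
Joint ranges: [-163.93, 163.93], [-17.29, 119.83], [-79.2, 71.16], [3.27, 140.29], [-89.18, 269.18], [5.43, 117.66], [-154.24, 154.24]. Speed limits (degrees/s): [147.25, 147.25, 180, 180, 180, 180, 180].

INTERFACE

Orientations are given as [roll, pitch, yaw] about the fixed x, y, z axes, in that order (R = Rz(yaw) Ry(pitch) Rx(roll)).
In Python, from cell import monitor, read_camera, camera_model, env, regions_of gives the robot as it stands. The module is installed in compiled form; this text tells all that it offers.
- The arm moves only by the tool step_arm, never from a script. Its argument "deltas" is a list of rows, each a list of 5 numbers: the gripper's target within -1 to 1 (fully open at 1, half-way at 0, shut at -1), then the shift along the tool's x, y, z in m, then the turn about the tool's x in degrees. A call has 1 to 12 rows; each row is the pose to reach, as a shift and turn from the pose commanded when the call began, along the tool's axes at that moment; what a row does not reach only later rows make up. A row lasts 1/8 s, in which the tool goes at most 62.5 mm and 10.7 degrees, less where a joint would pass 70% of its speed; a pose out of reach is approached as far as the arm can. A call with a gripper value outside its range is refused whole. The fingers move at their own pace and stop on an object; "newtons" is the grip in N (left out, the last holds). Time passes only in rows, so rows that repeat a pose let the fingers close. It gives the time, the measured TCP pose, the force and the opening at its end, in the units of the state.
- monitor.get_obs(): the state, without advancing time (a new reading comes with each control period).
- read_camera(name): name is "side" or "top" or "wrist"; returns (picture, depth): 400x640x3 uint8, red, green, blue; 400x640 float32, m along the optical axis (not along the pixel's ray), 0 where there is no reading.
- camera_model(name): a dict with "fx", "fy", "cx", "cy" (pixels), "xyz" and "attitude" of the camera in the world. Camera axes: x right, y down, z forward; pixel columns grow to the right and rows downward; lengths in m; the calibration is good to about 2 mm. A picture is of the moment at which its call begins: read the wrist's pose just before it. camera_model takes no time and is no camera call; for the wrist camera it gives the pose at the moment of the call.
- env.sign_off(): hands the job in, once; it reports no verdict.
Trained networks look in the newest picture that a camera, given by its name, has taken for a name from the list of things; names that differ only in an ending like _2 or _b are one class to them, and where a whole thing is asked for, a point or a joint stands for the part that bears it (a point fixed in the world has none). Each returns a list of dicts, best first, with "p" (0 to 1); they miss things now and then, are a little off and sometimes report something else, mostly with a low value. They report only what shows in the picture. A call takes as long as a camera call. They do not tell look-alikes from the thing itself.
- regions_of(camera, thing): "pixels" (400x640 bool, what is visible of it) and "pixel" ([column, row] in pixels, amid what is visible of it).
The state is a dict: "time_s": time; "qpos": joint angles; "joint_velocities": joint speeds; "effort": joint torques, N m; "tool_pos": TCP position; "tool_rot": TCP orientation; "force": force on the tool from outside, world axes, zero at the start; "wrist_torque": the same for the moment, N m; "grip_width": finger opening in m.
Only numpy, scipy, OpenCV 4.12 (cv2) and the standard library are available. Lean on these libraries where they do the work, as an engineer would, in place of code of your own. Each camera call takes 0.05 s, during which the arm holds its last target. There are 200 camera calls.

## Working session

There is one attempt and no reset: what is moved stays moved. The work goes in short steps, Python scripts to look and compute and a tool call to move; the robot and the scene stay as the last step left them, time stands still between calls to the robot, and variables do not carry over. Pictures are saved under pics/ and viewed, about 8 in all and at most 12, crops included, and the job is handed in when it is done.

Besides the shell and the picture viewer there is one more tool, called by a JSON object that holds its "fn" and its "kwargs". step_arm: Moves the arm, as the interface text tells. Its arguments: {"type":"object","properties":{"deltas":{"type":"array"},"newtons":{"type":"number"}},"required":["deltas"]}

```bash
mkdir -p pics; cat > h.py <<'E'
import numpy as np, cv2
from scipy.spatial.transform import Rotation as R
from cell import monitor, read_camera, camera_model, env, regions_of
def cam(n):
    m=camera_model(n); p,d=read_camera(n); return m,p,d
def rot(m):
    a=np.array(m["attitude"],float)
    return a if a.shape==(3,3) else (R.from_euler('xyz',a,degrees=True).as_matrix() if a.size==3 else R.from_quat(a).as_matrix())
def cloud(m,d):
    v,u=np.mgrid[0:400,0:640]
    P=np.stack([(u-m["cx"])/m["fx"]*d,(v-m["cy"])/m["fy"]*d,d],-1)
    return P@rot(m).T+np.array(m["xyz"])
def save(n,p): cv2.imwrite("pics/"+n+".png",p[:,:,::-1])
E
cat > a.py <<'E'
from h import *
o=monitor.get_obs();print({k:np.round(v,3).tolist() for k,v in o.items()})
im=[]
for c in("top","side"):
    m,p,d=cam(c);print(c,m);im.append(p);W=cloud(m,d)
    for t in("tumbler","mat","dispenser","plunger_top","stone","mug","jigger","bowl","pinch"):
        for r in regions_of(c,t)[:3]:
            q=W[r["pixels"]&(d>0)]
            if len(q): print(t,round(r["p"],2),np.round(r["pixel"]),len(q),"med",np.median(q,0).round(3),"lo",np.percentile(q,2,0).round(3),"hi",np.percentile(q,98,0).round(3),"rgb",np.median(p[r["pixels"]],0))
save("top0",im[0]);save("side0",im[1])
E
python3 a.py
```

```text
{'time_s': 0.0, 'qpos': [70.192, 18.437, -4.015, 83.173, 1.298, 78.54, -3.258], 'joint_velocities': [0.085, -0.024, -0.001, -0.019, -0.084, -0.04, 0.116], 'effort': [0.0, -49.129, -0.404, -31.253, -0.064, 0.044, 0.0], 'tool_pos': [0.229, -0.608, 0.24], 'tool_rot': [-175.506, 89.895, 115.113], 'force': [0.456, 0.483, -1.049], 'wrist_torque': [0.033, -0.007, -0.021], 'grip_width': 0.087}
top {'fx': 393.70102640805493, 'fy': 393.70102640805493, 'cx': 316.66156801327753, 'cy': 194.53948630785115, 'xyz': array([ 0.47384501, -0.07580856,  1.05100352]), 'attitude': array([-171.94879379,    2.18752972,  -90.56501225])}
tumbler 0.66 [389. 235.] 575 med [ 0.512 -0.226  0.007] lo [ 0.483 -0.251  0.002] hi [ 0.54  -0.19   0.061] rgb [91. 49. 26.]
tumbler 0.61 [429. 270.] 641 med [ 0.426 -0.327  0.01 ] lo [ 0.397 -0.351  0.002] hi [ 0.455 -0.29   0.06 ] rgb [11. 62. 22.]
tumbler 0.61 [285. 182.] 85 med [0.626 0.035 0.184] lo [0.616 0.025 0.172] hi [0.636 0.045 0.189] rgb [81.5 76.  70. ]
mat 0.73 [210. 232.] 1454 med [0.532 0.257 0.   ] lo [ 0.48   0.205 -0.004] hi [0.583 0.309 0.004] rgb [116.  
[... 1629 characters left out ...]
] 405 med [0.674 0.043 0.296] lo [ 0.657 -0.175 -0.001] hi [0.822 0.061 0.299] rgb [55. 32. 21.]
stone 0.71 [267. 183.] 384 med [0.673 0.044 0.296] lo [0.657 0.019 0.246] hi [0.699 0.061 0.299] rgb [55. 32. 21.]
mug 0.85 [195. 298.] 1645 med [0.755 0.25  0.052] lo [0.699 0.213 0.002] hi [0.788 0.296 0.091] rgb [68. 35. 20.]
jigger 0.54 [350. 148.] 251 med [ 0.662 -0.361  0.034] lo [ 0.649 -0.38   0.   ] hi [ 0.68  -0.35   0.077] rgb [73. 52. 25.]
bowl 0.73 [306. 165.] 925 med [ 0.757 -0.253  0.023] lo [ 0.699 -0.287  0.001] hi [ 0.797 -0.186  0.046] rgb [104.  93.  86.]
pinch 0.62 [366. 271.] 414 med [ 0.443 -0.024  0.015] lo [ 0.416 -0.043  0.003] hi [0.466 0.009 0.03 ] rgb [108.  97.  90.]
```

```bash
cat > b.py <<'E'
from h import *
from scipy.optimize import least_squares
def circ(q):
    f=least_squares(lambda s:np.hypot(q[:,0]-s[0],q[:,1]-s[1])-s[2],[*np.median(q[:,:2],0),.03],loss='soft_l1',f_scale=.002);return f.x.round(4),len(q)
for c in("top","side"):
    m,p,d=cam(c);W=cloud(m,d);X,Y,Z=W[...,0],W[...,1],W[...,2]
    k=(np.hypot(X-.674,Y-.04)<.035)&(Z>.29)
    print(c,"knob mean",W[k].mean(0).round(4),"hull",[x.round(4) for x in cv2.minEnclosingCircle(W[k][:,:2].astype(np.float32)*1000)[0:1][0:1] and [np.array(cv2.minEnclosingCircle(W[k][:,:2].astype(np.float32)*1000)[0])]])
    k=(np.hypot(X-.512,Y+.222)<.05)&(Z>.056)
    print("tumbler rim",circ(W[k]),W[k].mean(0).round(4))
    k=(np.hypot(X-.55,Y-.02)<.06)&(Z>.172)&(Z<.19)
    print("spout top",W[k].mean(0).round(4),cv2.minAreaRect(W[k][:,:2].astype(np.float32)*1000))
    k=(np.hypot(X-.674,Y-.04)<.1)&(Z>.012)&(Z<.024)
    print("foot",cv2.minAreaRect(W[k][:,:2].astype(np.float32)*1000))
    for r in regions_of(c,"mat")[:1]:
        k=r["pixels"].astype(np.uint8);cs=max(cv2.findContours(k,0,1)[0],key=cv2.contourArea)[:,0]
        print("mat",circ(W[cs[:,1],cs[:,0]]))
E
python3 b.py
```

```text
top knob mean [0.6777 0.0394 0.2955] hull [array([678.173 ,  39.7647])]
tumbler rim (array([ 0.5115, -0.2212,  0.0307]), 95) [ 0.511  -0.2221  0.0592]
spout top [0.567  0.0296 0.179 ] ((574.8712158203125, 30.70028305053711), (66.11466979980469, 34.503684997558594), 5.124051570892334)
foot ((689.8710327148438, 41.042327880859375), (100.45986938476562, 99.89218139648438), 4.991211414337158)
mat (array([0.5326, 0.2575, 0.0567]), 120)
side knob mean [0.6761 0.0418 0.296 ] hull [array([677.0738,  39.765 ])]
tumbler rim (array([ 0.5108, -0.2207,  0.0306]), 89) [ 0.5107 -0.2206  0.059 ]
spout top [0.5669 0.0302 0.1779] ((573.7039794921875, 30.61743927001953), (66.13478088378906, 36.78748321533203), 5.98507022857666)
foot ((689.178466796875, 41.24950408935547), (100.72756958007812, 101.5879898071289), 4.712042331695557)
mat (array([0.5325, 0.2564, 0.0573]), 149)
```

View pics/top0.png

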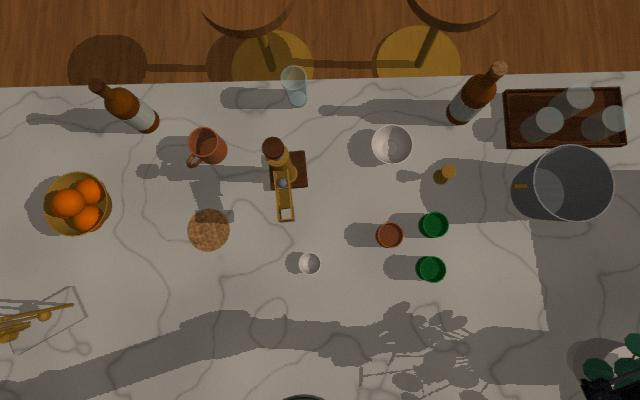

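View pics/side0.png

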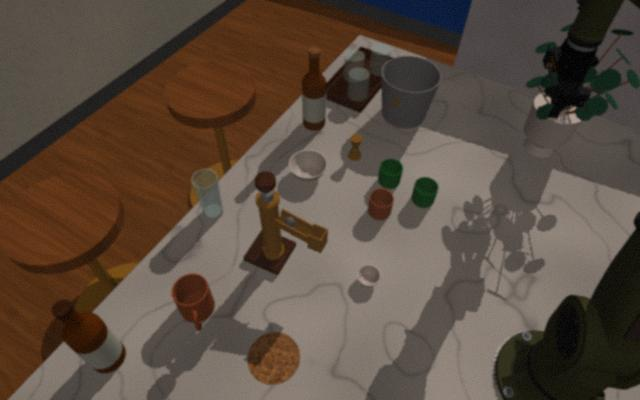

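The pictures show the copper tumbler at top-view pixel (389,235), two green look-alikes just beyond it at (433,224) and (431,268), the dispenser at (283,180) with its spout at (286,213), the mat at (208,230) and the pinch bowl at (309,263). I'll move above the tumbler and look at the gripper's shape from there.

{"fn": "step_arm", "kwargs": {"deltas": [[1,0,0.05,-0.033,-10],[1,0,0.1,-0.066,-20],[1,0,0.15,-0.1,-30],[1,0,0.2,-0.132,-40],[1,0,0.25,-0.165,-50],[1,0,0.3,-0.197,-60],[1,0,0.35,-0.23,-70],[1,0,0.4,-0.263,-74.4],[1,0,0.4,-0.263,-74.4],[1,0,0.4,-0.263,-74.4]]}}

```text
time_s: 2.45
tool_pos: [0.5103, -0.222, 0.2415]
tool_rot: [-125.8, 89.9, -120.8]
force: [-0.5, -0.3, 0.3]
grip_width: 0.0871
```

```bash
cat > c.py <<'E'
from h import *
o=monitor.get_obs();print({k:np.round(o[k],4).tolist() for k in("time_s","tool_pos","tool_rot","force","grip_width")})
T=R.from_euler('xyz',o["tool_rot"],degrees=True).as_matrix();print(T.round(3))
im=[]
for c in("top","side"):
    m,p,d=cam(c);W=cloud(m,d);im.append(p)
    L=(W-o["tool_pos"])@T
    for a in range(-200,30,20):
        k=(d>0)&(L[...,0]>a/1e3)&(L[...,0]<(a+20)/1e3)&(np.abs(L[...,1])<.15)&(np.abs(L[...,2])<.15)
        if k.sum()>5: print(c,a,k.sum(),"y",np.percentile(L[k][:,1],[1,99]).round(3),"z",np.percentile(L[k][:,2],[1,99]).round(3))
save("grip",np.hstack([im[0][100:400,250:550],im[1][0:300,280:580]]))
E
python3 c.py
```

```text
{'time_s': 2.45, 'tool_pos': [0.5103, -0.222, 0.2415], 'tool_rot': [-125.7701, 89.9427, -120.7759], 'force': [-0.4804, -0.3385, 0.3034], 'grip_width': 0.0871}
[[-0.001 -0.087  0.996]
 [-0.001  0.996  0.087]
 [-1.    -0.001 -0.001]]
top -200 117 y [0.022 0.039] z [-0.022  0.031]
top -180 20 y [0.027 0.038] z [-0.02   0.027]
top -160 215 y [0.024 0.038] z [-0.048  0.028]
top -100 866 y [-0.031  0.038] z [-0.092  0.094]
top -80 589 y [-0.01   0.039] z [-0.079  0.08 ]
top -60 28 y [-0.008  0.039] z [-0.082  0.078]
top -40 26 y [-0.008  0.007] z [0.043 0.048]
side -200 334 y [-0.002  0.038] z [-0.039  0.033]
side -180 198 y [-0.002  0.036] z [-0.036  0.031]
side -160 546 y [-0.035  0.038] z [-0.051  0.032]
side -140 122 y [-0.02   0.034] z [-0.052  0.015]
side -120 285 y [-0.019  0.027] z [-0.051  0.015]
side -100 1313 y [-0.035  0.037] z [-0.096  0.092]
side -80 651 y [-0.03   0.039] z [-0.088  0.086]
side -60 81 y [-0.021  0.038] z [-0.088  0.085]
side -40 55 y [-0.007  0.012] z [-0.058  0.055]
side -20 67 y [-0.008  0.012] z [-0.056  0.053]
side 0 67 y [-0.01   0.012] z [-0.054  0.051]
```

View pics/grip.png

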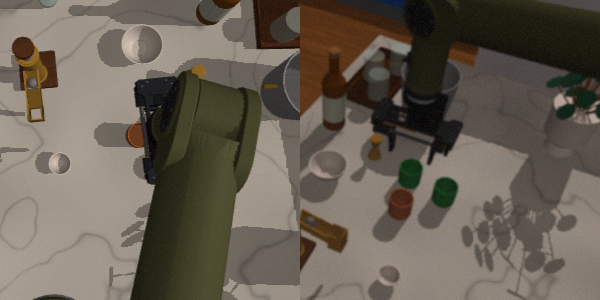

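The gripper has a T-bar, 190 mm along the jaw axis, starting 51 mm behind the TCP, with a narrower neck above it. Pushing sideways with an opened finger's back could work if the bar passes under the spout. I'll measure the height of the bar's top.

```bash
cat > d.py <<'E'
from h import *
o=monitor.get_obs();T=R.from_euler('xyz',o["tool_rot"],degrees=True).as_matrix()
for c in("top","side"):
    m,p,d=cam(c);W=cloud(m,d);L=(W-o["tool_pos"])@T
    for a in range(-100,100,10):
        k=(d>0)&(L[...,0]<-.03)&(L[...,0]>-.21)&(np.abs(L[...,1])<.05)&(L[...,2]>a/1e3)&(L[...,2]<(a+10)/1e3)
        q=L[k]
        if k.sum()>5: print(c,a,k.sum(),"x",np.percentile(q[:,0],[0.5,2,10,50,98]).round(3),"y where x<-.11",np.percentile(q[q[:,0]<-.112][:,1],[0,100]).round(3) if (q[:,0]<-.112).any() else None)
m,p,d=cam("wrist");save("wr",p)
# spout lower edge height and chute from side view
m,p,d=cam("side");W=cloud(m,d);k=(np.hypot(W[...,0]-.5575,W[...,1]-.0295)<.03)&(W[...,2]>.1)
print("spout z",np.percentile(W[k][:,2],[1,5,50,99]).round(3))
E
python3 d.py
```

```text
top -100 20 x [-0.095 -0.095 -0.094 -0.093 -0.078] y where x<-.11 None
top -90 65 x [-0.095 -0.095 -0.094 -0.092 -0.056] y where x<-.11 None
top -80 65 x [-0.095 -0.095 -0.094 -0.093 -0.056] y where x<-.11 None
top -70 66 x [-0.095 -0.095 -0.093 -0.075 -0.064] y where x<-.11 None
top -60 65 x [-0.094 -0.094 -0.092 -0.074 -0.058] y where x<-.11 None
top -50 59 x [-0.152 -0.152 -0.151 -0.143 -0.065] y where x<-.11 [0.031 0.038]
top -40 66 x [-0.153 -0.152 -0.151 -0.149 -0.065] y where x<-.11 [0.028 0.038]
top -30 80 x [-0.195 -0.189 -0.158 -0.15  -0.065] y where x<-.11 [0.026 0.038]
top -20 90 x [-0.208 -0.205 -0.199 -0.156 -0.066] y where x<-.11 [0.03  0.038]
top -10 82 x [-0.209 -0.209 -0.202 -0.159 -0.065] y where x<-.11 [0.035 0.038]
top 0 76 x [-0.209 -0.208 -0.201 -0.159 -0.065] y where x<-.11 [0.035 0.039]
top 10 77 x [-0.209 -0.207 -0.199 -0.159 -0.064] y where x<-.11 [0.031 0.038]
top 20 77 x [-0.208 -0.206 -0.199 -0.093 -0.064] y where x<-.11 [0.022 0.032]
top 30 56 x [-0.198 -0.195 -0.126 -0.09  -0.064] y where x<-.11 [0.017 0.024]
top 40 99 x [-0.095 -0.094 -0.093 -0.07  -0
[... 1231 characters left out ...]
]
side 10 202 x [-0.209 -0.208 -0.2   -0.152 -0.065] y where x<-.11 [0.021 0.038]
side 20 148 x [-0.209 -0.207 -0.2   -0.159 -0.064] y where x<-.11 [0.011 0.032]
side 30 124 x [-0.202 -0.2   -0.192 -0.09  -0.063] y where x<-.11 [0.    0.023]
side 40 144 x [-0.095 -0.094 -0.092 -0.073 -0.036] y where x<-.11 None
side 50 147 x [-0.095 -0.094 -0.092 -0.075 -0.035] y where x<-.11 None
side 60 182 x [-0.096 -0.095 -0.093 -0.087 -0.058] y where x<-.11 None
side 70 157 x [-0.095 -0.095 -0.094 -0.092 -0.056] y where x<-.11 None
side 80 144 x [-0.096 -0.095 -0.094 -0.092 -0.056] y where x<-.11 None
side 90 43 x [-0.095 -0.095 -0.094 -0.093 -0.077] y where x<-.11 None
spout z [0.131 0.135 0.16  0.184]
```

The bar's top is 95 mm above the TCP. With the TCP at z = 25 mm it therefore passes under the spout with about 10 mm to spare. My plan:
1. Grip the tumbler and slide it to about 75 mm short of the spout.
2. Push it the rest of the way with the back of an opened finger.

Now I'll descend and grip.

{"fn": "step_arm", "kwargs": {"deltas": [[1,0.05,0,0,0],[1,0.1,0.001,0.001,0],[1,0.15,0.001,0.001,0],[1,0.19,0.001,0.001,0],[1,0.216,0.001,0.001,0],[1,0.216,0.001,0.001,0],[0,0.216,0.001,0.001,0],[-0.2,0.216,0.001,0.001,0],[-0.2,0.216,0.001,0.001,0],[-0.2,0.216,0.001,0.001,0],[-0.2,0.216,0.001,0.001,0],[-0.2,0.216,0.001,0.001,0]], "newtons": 15}}

```text
time_s: 4.25
tool_pos: [0.5121, -0.2208, 0.0267]
tool_rot: [-55.0, 89.9, -50.0]
force: [-1.6, -0.6, 6.7]
grip_width: 0.0642
```

{"fn": "step_arm", "kwargs": {"deltas": [[-0.2,0,0.01,0.004,0],[-0.2,0,0.03,0.012,0],[-0.2,0,0.055,0.022,0],[-0.2,0,0.08,0.032,0],[-0.2,0,0.105,0.042,0],[-0.2,0,0.13,0.052,0],[-0.2,0,0.15,0.06,0],[-0.2,0,0.165,0.065,0],[-0.2,0,0.17,0.0675,0],[-0.2,0,0.17,0.0675,0]]}}

```text
time_s: 5.5
tool_pos: [0.5647, -0.0461, 0.0267]
tool_rot: [-62.1, 89.9, -57.1]
force: [-0.8, -2.2, 6.7]
grip_width: 0.0643
```

{"fn": "step_arm", "kwargs": {"deltas": [[0.6,0,0,0,0],[1,0,0,0,0],[1,0,0,0,0],[1,0,0,0,0],[1,0,-0.01,0,0],[1,0,-0.05,0,0],[1,0,-0.09,0,0],[1,0,-0.12,0,0],[1,0,-0.12,0,0]]}}

```text
time_s: 6.62
tool_pos: [0.5739, -0.1692, 0.0253]
tool_rot: [-101.8, 89.9, -97.2]
force: [-0.3, 0.1, 1.0]
grip_width: 0.0869
```

```bash
cat > e.py <<'E'
from h import *
from b import circ
E
sed -i 's/^for c in("top","side"):/def run():\n  for c in ("top","side"):/' b.py; python3 - <<'E'
s=open('b.py').read().split('def run')[0];open('b.py','w').write(s)
E
cat > t.py <<'E'
from b import *
S=np.array([.558,.0293]);f=np.array([.996,.087]);u=np.array([-.087,.996])
o=monitor.get_obs();print({k:np.round(o[k],4).tolist() for k in("time_s","qpos","tool_pos","force","grip_width")})
q=o["tool_pos"][:2]-S;print("tcp front/u",(q@f).round(4),(q@u).round(4))
for c in("top","side"):
    m,p,d=cam(c);W=cloud(m,d)
    for r in regions_of(c,"tumbler")[:4]:
        k=r["pixels"]&(d>0);g=np.median(p[k],0)
        if r["p"]<.3 or k.sum()<60 or g[1]>g[0]: continue
        w=W[k];rim=w[(w[:,2]>.056)&(w[:,2]<.064)]
        if len(rim)<12: continue
        z,n=circ(rim);e=z[:2]-S;print(c,round(r["p"],2),"rim",z,n,"rel spout f,u",(e@f).round(4),(e@u).round(4),g)
E
python3 t.py
```

```text
{'time_s': 6.625, 'qpos': [36.7825, 26.0505, -27.8113, 102.2532, 14.5718, 55.2395, 7.6669], 'tool_pos': [0.5739, -0.1692, 0.0253], 'force': [-0.3208, 0.1118, 0.9549], 'grip_width': 0.0869}
tcp front/u -0.0014 -0.1991
top 0.66 rim [ 0.5641 -0.0473  0.0304] 71 rel spout f,u -0.0006 -0.0768 [100.  54.  29.]
side 0.91 rim [ 0.5638 -0.0463  0.0305] 66 rel spout f,u -0.0008 -0.0758 [77. 42. 26.]
```

{"fn": "step_arm", "kwargs": {"deltas": [[1,0,0,0.001,-10],[1,0,0,0.001,-20],[1,0,0,0.001,-30],[1,0,0,0.001,-40],[1,0,0,0.001,-50],[1,0,0,0.001,-60],[1,0,0,0.001,-70],[1,0,0,0.001,-80],[1,0,0,0.001,-90],[1,0,0,0.001,-90],[1,0,0,0.001,-90]]}}

```text
time_s: 8.2
tool_pos: [0.5755, -0.1638, 0.0256]
tool_rot: [-75.3, 90.0, 19.6]
force: [-0.7, -1.1, 0.1]
grip_width: 0.0869
```

```bash
cat >> t.py <<'E'
T=R.from_euler('xyz',o["tool_rot"],degrees=True).as_matrix();print(T.round(3))
E
python3 t.py; python3 - <<'E'
from h import *
o=monitor.get_obs();T=R.from_euler('xyz',o["tool_rot"],degrees=True).as_matrix()
for c in("top","side"):
    m,p,d=cam(c);W=cloud(m,d);L=(W-o["tool_pos"])@T
    k=(d>0)&(np.abs(L[...,0])<.04)&(np.abs(L[...,1])<.02)&(L[...,2]>.03)&(L[...,2]<.075)&(W[...,2]>.01)
    print(c,k.sum(),np.percentile(L[k],[2,50,98],axis=0).round(4) if k.sum() else 0)
E
```

```text
{'time_s': 8.2, 'qpos': [49.9081, 31.0117, -45.4435, 101.7622, 25.6241, 58.0855, 89.555], 'tool_pos': [0.5755, -0.1638, 0.0256], 'force': [-0.6899, -1.1232, 0.0877], 'grip_width': 0.0869}
tcp front/u 0.0006 -0.1939
top 0.7 rim [ 0.5642 -0.0471  0.0305] 61 rel spout f,u -0.0005 -0.0766 [100.  54.  29.]
side 0.83 rim [ 0.564  -0.0466  0.0309] 57 rel spout f,u -0.0006 -0.0761 [76. 42. 26.]
[[ 0.    -0.996 -0.086]
 [ 0.    -0.086  0.996]
 [-1.    -0.     0.   ]]
top 8 [[-0.03   -0.0079  0.0445]
 [-0.0275  0.0007  0.0459]
 [-0.0262  0.0094  0.0466]]
side 24 [[ 0.001  -0.0086  0.0511]
 [ 0.0081  0.0001  0.0532]
 [ 0.0144  0.0113  0.0543]]
```

{"fn": "step_arm", "kwargs": {"deltas": [[1,0,0,0.015,0],[1,0,0,0.025,0],[1,0,0,0.033,0],[1,0,0,0.042,0],[1,0,0,0.051,0],[1,0,0,0.06,0],[1,0,0,0.069,0],[1,0,0,0.078,0],[1,0,0,0.086,0],[1,0,0,0.092,0],[1,0,0,0.096,0],[1,0,0,0.096,0]]}}

```text
time_s: 10.0
tool_pos: [0.5668, -0.0683, 0.0254]
tool_rot: [36.3, 90.0, 131.3]
force: [0.2, -1.3, 0.9]
grip_width: 0.0872
```

```bash
sed -i 's/^for c in("top","side"):/for c in("top","side"):/' t.py; python3 t.py; python3 - <<'E'
from h import *
a=cam("top")[1];b=cam("side")[1];save("p1",cv2.resize(np.hstack([a[130:280,200:400],b[120:270,200:400]]),None,fx=2,fy=2))
E
```

```text
{'time_s': 10.0, 'qpos': [43.5758, 28.5935, -47.484, 105.6592, 24.9224, 56.7539, 80.5619], 'tool_pos': [0.5668, -0.0683, 0.0254], 'force': [0.2116, -1.2878, 0.9275], 'grip_width': 0.0872}
tcp front/u 0.0003 -0.098
top 0.45 rim [0.5534 0.0213 0.0313] 20 rel spout f,u -0.0053 -0.0076 [85. 48. 25.]
side 0.67 rim [0.5519 0.0231 0.0305] 68 rel spout f,u -0.0066 -0.0056 [78. 42. 27.]
[[-0.    -0.996 -0.088]
 [ 0.    -0.088  0.996]
 [-1.     0.     0.   ]]
```

View pics/p1.png

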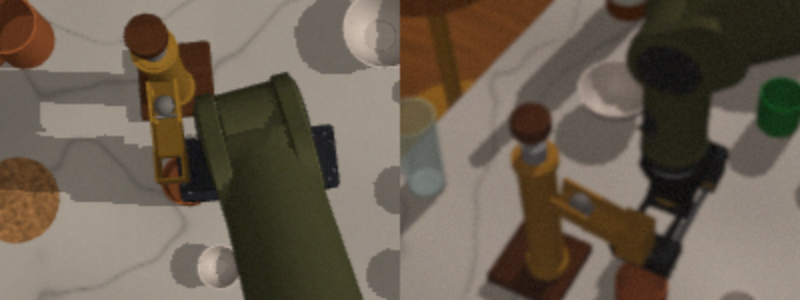

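The tumbler is almost under the spout, about 6 mm too far forward and about 6 mm short, and the stone is still in the chute at (165,105) in the left half. I'll retreat and correct with one diagonal push.

{"fn": "step_arm", "kwargs": {"deltas": [[1,0,0,-0.02,0],[1,0,0,-0.042,0],[1,0,0.02,-0.042,10],[1,0,0.04,-0.03,20],[1,0,0.06,-0.01,30],[1,0,0.073,0.008,40],[1,0,0.079,0.019,45],[1,0,0.079,0.019,45],[1,0,0.079,0.019,45]]}}

```text
time_s: 11.42
tool_pos: [0.4873, -0.0584, 0.0257]
tool_rot: [-84.6, 90.0, -34.6]
force: [-0.4, -0.4, 0.4]
grip_width: 0.0869
```

```bash
python3 t.py
```

```text
{'time_s': 11.425, 'qpos': [42.5956, 16.9309, -42.6748, 116.824, 14.655, 51.4466, 41.9358], 'tool_pos': [0.4873, -0.0584, 0.0257], 'force': [-0.4363, -0.4176, 0.412], 'grip_width': 0.0869}
tcp front/u -0.078 -0.0812
top 0.43 rim [0.5523 0.022  0.0307] 15 rel spout f,u -0.0063 -0.0068 [93. 50. 27.]
side 0.75 rim [0.5521 0.0234 0.0305] 73 rel spout f,u -0.0064 -0.0054 [79. 42. 26.]
[[ 0.001 -0.766  0.643]
 [-0.     0.643  0.766]
 [-1.    -0.001  0.   ]]
```

{"fn": "step_arm", "kwargs": {"deltas": [[1,0,0.002,0.004,0],[1,0,0.002,0.009,0],[1,0,0.002,0.013,0],[1,0,0.002,0.017,0],[1,0,0.002,0.02,0],[1,0,0.002,0.0215,0],[1,0,0.002,0.0215,0]]}}

```text
time_s: 12.5
tool_pos: [0.499, -0.039, 0.0255]
tool_rot: [53.8, 90.0, 103.9]
force: [-0.9, -2.0, -0.6]
grip_width: 0.0869
```

```bash
python3 t.py
```

```text
{'time_s': 12.5, 'qpos': [40.0386, 18.2708, -42.8114, 115.5039, 15.6925, 51.9435, 38.9032], 'tool_pos': [0.499, -0.039, 0.0255], 'force': [-0.9034, -2.0106, -0.5863], 'grip_width': 0.0869}
tcp front/u -0.0648 -0.0629
side 0.58 rim [0.5588 0.0302 0.0306] 64 rel spout f,u 0.0009 0.0008 [79. 42. 26.]
side 0.39 rim [0.7496 0.251  0.0382] 131 rel spout f,u 0.2101 0.2041 [79. 40. 24.]
[[-0.    -0.766  0.642]
 [ 0.     0.642  0.766]
 [-1.     0.     0.   ]]
```

{"fn": "step_arm", "kwargs": {"deltas": [[1,0,0,-0.02,0],[1,0,0,-0.06,0],[0,-0.05,0,-0.06,0],[-1,-0.11,0,-0.06,0],[-1,-0.17,0,-0.06,0],[-1,-0.23,0,-0.06,0],[-1,-0.29,0,-0.06,0],[-1,-0.335,0,-0.06,0],[-1,-0.335,0,-0.06,0]], "newtons": 15}}

```text
time_s: 13.82
tool_pos: [0.4624, -0.0849, 0.3643]
tool_rot: [-71.3, 89.5, -21.3]
force: [-0.4, 0.4, -0.9]
grip_width: 0.0251
```

{"fn": "step_arm", "kwargs": {"deltas": [[-1,0,-0.018,0.05,0],[-1,0,-0.037,0.1,0],[-1,0,-0.056,0.15,0],[-1,0,-0.075,0.205,0],[-1,0,-0.086,0.235,0],[-1,0,-0.086,0.235,0],[-1,0,-0.086,0.235,0],[-1,0,-0.086,0.235,0]]}}

```text
time_s: 14.82
tool_pos: [0.6767, 0.0386, 0.361]
tool_rot: [-116.7, 89.9, -66.7]
force: [-1.2, 0.1, 0.0]
grip_width: 0.0008
```

```bash
python3 t.py; python3 - <<'E'
from h import *
m,p,d=cam("side");W=cloud(m,d);o=monitor.get_obs()
k=(np.hypot(W[...,0]-.677,W[...,1]-.04)<.03)&(W[...,2]>.25)&(W[...,2]<.31);print("knob",k.sum(),np.percentile(W[k][:,2],[50,98]))
L=(W-o["tool_pos"])
k=(np.hypot(L[...,0],L[...,1])<.03)&(W[...,2]>.325)&(L[...,2]<.02);print("tip z",np.percentile(W[k][:,2],[1,5]) if k.sum() else 0, W[k].mean(0))
save("kn",cv2.resize(p[60:260,180:420],None,fx=2,fy=2))
E
```

```text
{'time_s': 14.825, 'qpos': [27.1454, 28.1461, -51.6983, 65.3141, 21.932, 95.8823, 31.303], 'tool_pos': [0.6767, 0.0386, 0.361], 'force': [-1.2303, 0.1278, 0.0121], 'grip_width': 0.0008}
tcp front/u 0.119 -0.001
side 0.71 rim [0.5588 0.0302 0.0306] 93 rel spout f,u 0.0009 0.0008 [75.5 41.  26. ]
[[ 0.001 -0.765  0.644]
 [-0.001  0.644  0.765]
 [-1.    -0.001 -0.001]]
knob 446 [0.29528173 0.29865184]
tip z [0.34166415 0.34441319] [0.66924486 0.04508158 0.36204814]
```

View pics/kn.png

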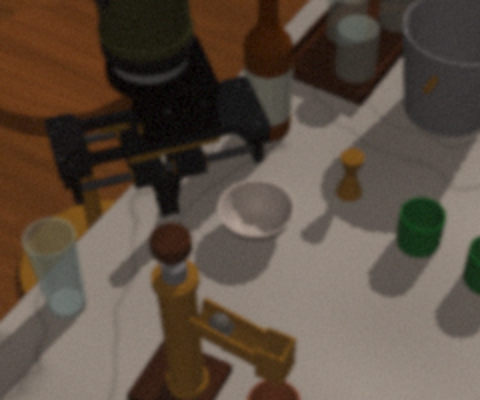

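The closed fingertips are centred above the knob at (170,243), and the stone still sits in the chute at (222,322). Pressing down, first to near the first stop.

{"fn": "step_arm", "kwargs": {"deltas": [[-1,0.02,0.0005,0.0015,0],[-1,0.036,0.0005,0.0015,0],[-1,0.042,0.0005,0.0015,0],[-1,0.048,0.0005,0.0015,0],[-1,0.053,0.0005,0.0015,0],[-1,0.057,0.0005,0.0015,0],[-1,0.057,0.0005,0.0015,0]]}}

```text
time_s: 15.95
tool_pos: [0.6776, 0.0408, 0.3048]
tool_rot: [-123.7, 89.9, -73.7]
force: [-3.6, -2.2, 6.8]
grip_width: 0.0005
```

{"fn": "step_arm", "kwargs": {"deltas": [[-1,0.003,0,0,0],[-1,0.006,0,0,0],[-1,0.009,0,0,0],[-1,0.009,0,0,0]]}}

```text
time_s: 16.45
tool_pos: [0.6777, 0.0409, 0.2974]
tool_rot: [-87.8, 89.9, -37.8]
force: [-6.2, -2.6, 12.3]
grip_width: 0.0005
```

{"fn": "step_arm", "kwargs": {"deltas": [[-1,0.0015,0,0,0],[-1,0.003,0,0,0],[-1,0.003,0,0,0],[-1,0.003,0,0,0],[-1,0.003,0,0,0],[-1,0.003,0,0,0],[-1,0.003,0,0,0],[-1,0.003,0,0,0],[-1,0.003,0,0,0],[-1,0.003,0,0,0]]}}

```text
time_s: 17.7
tool_pos: [0.6777, 0.0409, 0.2963]
tool_rot: [-79.1, 89.8, -29.1]
force: [-8.3, -2.5, 17.9]
grip_width: 0.0007
```

```bash
cat > s.py <<'E'
from h import *
import sys
o=monitor.get_obs();print(o["time_s"],o["tool_pos"].round(4) if hasattr(o["tool_pos"],"round") else o["tool_pos"],o["force"])
m,a,d=cam("top");mm,b,_=cam("side")
for c in("top","side"):
    for r in regions_of(c,"stone")[:2]: print(c,round(r["p"],2),np.round(r["pixel"]),np.median((cloud(m,d) if c=="top" else cloud(mm,_))[r["pixels"]],0).round(3))
save(sys.argv[1],cv2.resize(np.hstack([a[130:280,200:400],b[150:300,220:420]]),None,fx=2,fy=2))
E
python3 s.py st1
```

```text
17.7 [0.6777 0.0409 0.2963] [-8.25345515 -2.50417518 17.89044556]
top 0.16 [443. 173.] [ 0.662 -0.363  0.071]
side 0.63 [320. 266.] [0.556 0.03  0.026]
```

View pics/st1.png

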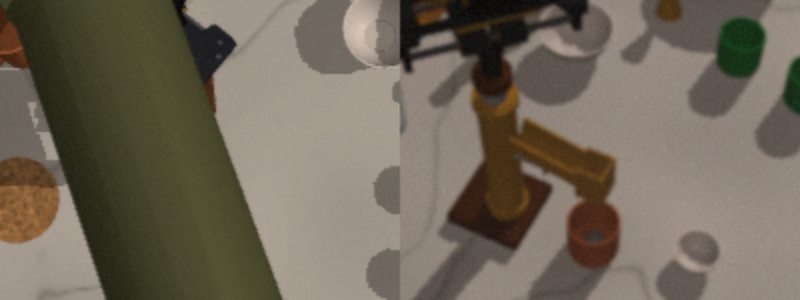

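The stone lies in the tumbler, at (596,236) in the right half. I'll release the plunger, lift away and move to the −y side.

{"fn": "step_arm", "kwargs": {"deltas": [[-1,-0.01,0,0,0],[-1,-0.03,0,0,0],[-1,-0.066,0,0,0],[-1,-0.07,0,-0.04,0],[0,-0.07,-0.004,-0.09,-10],[1,-0.07,-0.008,-0.14,-20],[1,-0.07,-0.015,-0.185,-30],[1,-0.07,-0.015,-0.185,-40],[1,-0.07,-0.015,-0.185,-45],[1,-0.07,-0.015,-0.185,-45]]}}

```text
time_s: 19.15
tool_pos: [0.5709, -0.1101, 0.3618]
tool_rot: [-74.8, 89.9, 20.1]
force: [0.5, 0.2, 0.0]
grip_width: 0.0528
```

```bash
python3 t.py; python3 - <<'E'
from h import *
for c in("top","side"):
    m,p,d=cam(c);W=cloud(m,d)
    k=(np.hypot(W[...,0]-.677,W[...,1]-.04)<.019)&(W[...,2]>.27)&(W[...,2]<.31);print(c,"knob z",k.sum(),np.median(W[k][:,2]) if k.sum() else 0)
E
```

```text
{'time_s': 19.15, 'qpos': [57.6386, 16.4001, -61.3686, 80.1497, 14.3346, 91.7013, 92.7004], 'tool_pos': [0.5709, -0.1101, 0.3618], 'force': [0.5003, 0.2357, 0.02], 'grip_width': 0.0528}
tcp front/u 0.0007 -0.14
top 0.5 rim [0.5594 0.0296 0.0303] 27 rel spout f,u 0.0014 0.0002 [109.  60.  33.]
side 0.69 rim [0.5588 0.0303 0.0307] 104 rel spout f,u 0.0009 0.0009 [72. 41. 26.]
[[ 0.001 -0.996 -0.087]
 [ 0.    -0.087  0.996]
 [-1.    -0.001  0.   ]]
top knob z 282 0.29592662171123313
side knob z 214 0.29643329564974785
```

The plunger is back up: the knob top reads 296 mm. Descending, then pushing the tumbler out past the spout.

{"fn": "step_arm", "kwargs": {"deltas": [[1,0.055,0,0,0],[1,0.11,0,0,0],[1,0.165,0,0,0],[1,0.22,0,0,0],[1,0.275,0,0,0],[1,0.315,0,0,0],[1,0.336,0,0,0],[1,0.336,0,0,0],[1,0.336,0,0,0]]}}

```text
time_s: 20.58
tool_pos: [0.572, -0.1102, 0.0273]
tool_rot: [-107.7, 89.8, -12.7]
force: [0.0, -0.1, -0.1]
grip_width: 0.0869
```

{"fn": "step_arm", "kwargs": {"deltas": [[1,0,0,0.015,0],[1,0,0,0.033,0],[1,0,0,0.044,0],[1,0,0,0.05,0],[1,0,0,0.056,0],[1,0,0,0.062,0],[1,0,0,0.068,0],[1,0,0,0.073,0],[1,0,0,0.076,0],[1,0,0,0.077,0],[1,0,0,0.077,0]]}}

```text
time_s: 21.95
tool_pos: [0.564, -0.0336, 0.0258]
tool_rot: [-145.3, 90.0, -50.3]
force: [-1.2, -5.5, 5.7]
grip_width: 0.0869
```

```bash
python3 t.py
```

```text
{'time_s': 21.95, 'qpos': [44.6685, 30.3165, -53.3034, 106.4046, 28.6198, 57.7694, 74.2627], 'tool_pos': [0.564, -0.0336, 0.0258], 'force': [-1.2347, -5.5327, 5.6743], 'grip_width': 0.0869}
tcp front/u 0.0005 -0.0632
side 0.75 rim [0.5548 0.0577 0.0306] 77 rel spout f,u -0.0007 0.0286 [77. 42. 27.]
[[ 0.    -0.996 -0.087]
 [-0.    -0.087  0.996]
 [-1.    -0.    -0.   ]]
```

{"fn": "step_arm", "kwargs": {"deltas": [[1,0,0,-0.02,0],[1,0,0,-0.06,0],[1,-0.04,0,-0.077,0],[1,-0.1,0,-0.077,0],[1,-0.16,0,-0.077,0],[1,-0.195,0.02,-0.06,10],[1,-0.195,0.05,-0.02,20],[1,-0.195,0.08,0.02,30],[1,-0.195,0.11,0.06,40],[1,-0.195,0.1155,0.1,50],[1,-0.195,0.1155,0.123,60],[1,-0.195,0.1155,0.123,70]]}}

```text
time_s: 23.65
tool_pos: [0.437, 0.081, 0.2198]
tool_rot: [162.7, 89.9, -172.4]
force: [-0.1, -0.3, -0.1]
grip_width: 0.087
```

{"fn": "step_arm", "kwargs": {"deltas": [[1,0,0,0,10],[1,0,0,0,20],[1,0,0,0,30],[1,0,0,0,40],[1,0,0,0,40],[1,0,0,0,40]]}}

```text
time_s: 24.4
tool_pos: [0.4377, 0.0788, 0.2202]
tool_rot: [168.1, 90.0, 153.2]
force: [0.3, 0.1, -0.4]
grip_width: 0.0873
```

```bash
python3 t.py
```

```text
{'time_s': 24.4, 'qpos': [70.0368, -15.4971, -72.0691, 110.4373, -15.2805, 75.0066, -12.176], 'tool_pos': [0.4377, 0.0788, 0.2202], 'force': [0.2573, 0.0579, -0.356], 'grip_width': 0.0873}
tcp front/u -0.1156 0.0598
top 0.63 rim [0.5549 0.057  0.0302] 33 rel spout f,u -0.0007 0.0279 [99. 54. 30.]
side 0.68 rim [0.5546 0.0578 0.0306] 114 rel spout f,u -0.0009 0.0287 [86. 47. 30.]
[[-0.001  0.256  0.967]
 [ 0.     0.967 -0.256]
 [-1.     0.    -0.001]]
```

{"fn": "step_arm", "kwargs": {"deltas": [[1,0.04,0,0,0],[1,0.09,0,0,0],[1,0.14,0,0,0],[1,0.175,0,0,0],[1,0.195,0,0,0],[1,0.195,0,0,0],[1,0.195,0,0,0]]}}

```text
time_s: 25.48
tool_pos: [0.4387, 0.0791, 0.0264]
tool_rot: [18.0, 89.9, 3.0]
force: [-0.3, -0.0, 0.2]
grip_width: 0.0869
```

```bash
python3 t.py
```

```text
{'time_s': 25.475, 'qpos': [50.6006, 20.5518, -70.0053, 122.1753, 24.4072, 53.0484, -48.3606], 'tool_pos': [0.4387, 0.0791, 0.0264], 'force': [-0.2785, -0.0425, 0.2222], 'grip_width': 0.0869}
tcp front/u -0.1145 0.06
top 0.83 rim [0.5552 0.0572 0.0302] 34 rel spout f,u -0.0004 0.028 [96. 53. 29.]
side 0.88 rim [0.5546 0.0578 0.0308] 80 rel spout f,u -0.0009 0.0287 [82. 44. 28.]
[[ 0.001  0.258  0.966]
 [ 0.     0.966 -0.258]
 [-1.     0.     0.001]]
```

{"fn": "step_arm", "kwargs": {"deltas": [[1,0,-0.015,0.005,0],[1,0,-0.035,0.013,0],[1,0,-0.055,0.02,0],[1,0,-0.0602,0.0218,0],[1,0,-0.0602,0.0218,0],[1,0,-0.055,0.036,0],[1,0,-0.05,0.05,0],[1,0,-0.045,0.064,0],[1,0,-0.042,0.0721,0],[1,0,-0.042,0.0721,0]]}}

```text
time_s: 26.92
tool_pos: [0.4971, 0.0204, 0.0256]
tool_rot: [101.0, 90.0, 86.1]
force: [-0.1, 0.3, 0.1]
grip_width: 0.0869
```

```bash
python3 t.py; python3 - <<'E'
from h import *
a=cam("top")[1];b=cam("side")[1];save("p2",cv2.resize(np.hstack([a[130:290,190:390],b[170:330,230:430]]),None,fx=2,fy=2))
E
```

```text
{'time_s': 26.925, 'qpos': [50.6078, 26.759, -64.2419, 115.4665, 29.2816, 55.8838, -43.4049], 'tool_pos': [0.4971, 0.0204, 0.0256], 'force': [-0.1189, 0.309, 0.064], 'grip_width': 0.0869}
tcp front/u -0.0614 -0.0036
side 0.83 rim [0.5548 0.0579 0.0307] 96 rel spout f,u -0.0007 0.0288 [79. 42. 26.]
[[ 0.     0.258  0.966]
 [ 0.001  0.966 -0.258]
 [-1.     0.001 -0.   ]]
```

View pics/p2.png

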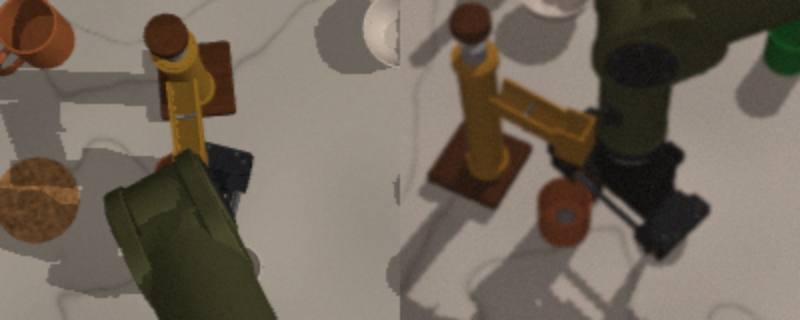

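The tumbler still holds its stone (565,215), and the finger sits behind it with the wrist in front of the spout. Pushing along the bar, clear of the spout.

{"fn": "step_arm", "kwargs": {"deltas": [[1,0,0.004,-0.0015,0],[1,0,0.009,-0.003,0],[1,0,0.015,-0.0055,0],[1,0,0.021,-0.0077,0],[1,0,0.027,-0.0098,0],[1,0,0.033,-0.012,0],[1,0,0.039,-0.0142,0],[1,0,0.045,-0.0164,0],[1,0,0.051,-0.0186,0],[1,0,0.056,-0.0204,0],[1,0,0.0583,-0.0212,0],[1,0,0.0583,-0.0212,0]]}}

```text
time_s: 28.72
tool_pos: [0.4912, 0.082, 0.0255]
tool_rot: [100.5, 90.0, 85.5]
force: [-0.4, -0.5, -1.0]
grip_width: 0.0868
```

```bash
python3 t.py
```

```text
{'time_s': 28.725, 'qpos': [43.4923, 26.9072, -64.3233, 115.4013, 29.4533, 55.9487, -50.6672], 'tool_pos': [0.4912, 0.082, 0.0255], 'force': [-0.3911, -0.5173, -0.9594], 'grip_width': 0.0868}
tcp front/u -0.0619 0.0583
side 0.92 rim [0.5618 0.1077 0.0305] 71 rel spout f,u 0.0106 0.0778 [80. 42. 26.]
[[ 0.     0.258  0.966]
 [ 0.001  0.966 -0.258]
 [-1.     0.001 -0.   ]]
```

{"fn": "step_arm", "kwargs": {"deltas": [[1,0,-0.006,0,0],[1,0,-0.006,-0.03,0],[1,0,-0.006,-0.06,0],[1,-0.04,-0.006,-0.06,0],[1,-0.1,-0.006,-0.06,0],[1,-0.15,0.01,-0.05,-8],[1,-0.17,0.03,-0.02,-16],[1,-0.17,0.043,0.02,-24],[1,-0.17,0.043,0.0616,-30],[1,-0.17,0.043,0.0616,-30],[1,-0.17,0.043,0.0616,-30]]}}

```text
time_s: 30.3
tool_pos: [0.5611, 0.1076, 0.1952]
tool_rot: [133.5, 89.9, 148.5]
force: [-0.2, 0.4, -0.6]
grip_width: 0.0869
```

```bash
python3 t.py
```

```text
{'time_s': 30.3, 'qpos': [43.5625, 25.7746, -71.5862, 96.3948, 25.0473, 76.3408, -17.4485], 'tool_pos': [0.5611, 0.1076, 0.1952], 'force': [-0.1961, 0.444, -0.5761], 'grip_width': 0.0869}
tcp front/u 0.0099 0.0777
top 0.55 rim [0.5628 0.1063 0.03  ] 38 rel spout f,u 0.0115 0.0763 [102.  56.  33.]
side 0.94 rim [0.5624 0.1075 0.0306] 107 rel spout f,u 0.0112 0.0775 [82. 45. 28.]
[[-0.001 -0.259  0.966]
 [ 0.001  0.966  0.259]
 [-1.     0.001 -0.001]]
```

{"fn": "step_arm", "kwargs": {"deltas": [[1,0.04,0,0.001,0],[1,0.09,0,0.001,0],[1,0.14,0,0.001,0],[1,0.169,0,0.001,0],[1,0.169,0,0.001,0],[0.6,0.169,0,0.001,0],[0,0.169,0,0.001,0],[-0.2,0.169,0,0.001,0],[-0.2,0.169,0,0.001,0],[-0.2,0.169,0,0.001,0],[-0.2,0.169,0,0.001,0]], "newtons": 15}}

```text
time_s: 31.88
tool_pos: [0.5636, 0.1074, 0.0278]
tool_rot: [-39.7, 89.9, -24.7]
force: [-1.2, -1.3, 7.3]
grip_width: 0.0653
```

{"fn": "step_arm", "kwargs": {"deltas": [[-0.2,0,0.008,0.0005,0],[-0.2,0,0.025,0.0015,0],[-0.2,0,0.045,0.0025,0],[-0.2,0,0.065,0.004,0],[-0.2,0,0.085,0.005,0],[-0.2,0,0.105,0.006,0],[-0.2,0,0.125,0.007,0],[-0.2,0,0.142,0.008,0],[-0.2,0,0.15,0.0085,0],[-0.2,0,0.153,0.0085,0],[-0.2,0,0.153,0.0085,0]]}}

```text
time_s: 33.25
tool_pos: [0.5335, 0.2555, 0.0278]
tool_rot: [-63.2, 89.8, -48.3]
force: [0.6, -5.7, 8.4]
grip_width: 0.0652
```

{"fn": "step_arm", "kwargs": {"deltas": [[0.6,0,0,0,0],[1,0,0,0,0],[1,0,0,0,0],[1,0,0,0,0],[1,-0.03,0,0,0],[1,-0.08,0,0,0],[1,-0.14,0,0,0],[1,-0.2,0,0,0],[1,-0.2,-0.05,-0.06,0],[1,-0.2,-0.1,-0.12,0],[1,-0.2,-0.1,-0.12,0]]}}

```text
time_s: 34.62
tool_pos: [0.4437, 0.1349, 0.2268]
tool_rot: [170.3, 89.7, -174.6]
force: [-0.9, -0.9, -0.3]
grip_width: 0.0874
```

```bash
python3 t.py; python3 a.py | grep -v "^{" | grep -v fx; python3 - <<'E'
from h import *
a=cam("top")[1];b=cam("side")[1];save("fin",cv2.resize(np.hstack([a[80:300,170:470],b[130:350+0,180:480]]),None,fx=1.3,fy=1.3)); cv2.imwrite("pics/fin2.png",np.hstack([a[110:280,170:470],b[230:400,180:480]])[:,:,::-1])
E
```

```text
{'time_s': 34.625, 'qpos': [60.3523, -6.1925, -74.9358, 107.4457, -6.2589, 74.6015, 2.3474], 'tool_pos': [0.4437, 0.1349, 0.2268], 'force': [-0.9376, -0.9103, -0.3161], 'grip_width': 0.0874}
tcp front/u -0.1047 0.1151
[[-0.006 -0.261  0.965]
 [-0.001  0.965  0.261]
 [-1.     0.001 -0.006]]
tumbler 0.96 [434. 221.] 668 med [ 0.537 -0.34   0.009] lo [ 0.506 -0.364 -0.001] hi [ 0.566 -0.303  0.061] rgb [13. 69. 26.]
tumbler 0.67 [432. 269.] 613 med [ 0.424 -0.327  0.008] lo [ 0.397 -0.351  0.002] hi [ 0.455 -0.29   0.061] rgb [13. 69. 26.]
tumbler 0.52 [195. 218.] 52 med [0.56  0.266 0.056] lo [ 0.531  0.173 -0.   ] hi [0.566 0.298 0.321] rgb [99. 55. 31.]
mat 0.58 [208. 216.] 295 med [0.572 0.261 0.   ] lo [ 0.483  0.139 -0.004] hi [0.591 0.311 0.33 ] rgb [93. 65. 38.]
dispenser 0.94 [282. 171.] 2216 med [0.661 0.03  0.163] lo [ 0.544 -0.007  0.   ] hi [0.738 0.085 0.297] rgb [95. 70. 25.]
plunger_top 0.58 [273. 147.] 416 med [0.677 0.039 0.296] lo [0.658 0.02  0.   ] hi [0.757 0.109 0.299] rgb [72. 40. 22.]
stone 0.59 [209. 214.] 262 med [0.572 0.261 0.   ] lo [ 0.483  0.122 -0.004] h
[... 1371 characters left out ...]
 [273. 350.] 878 med [0.538 0.252 0.028] lo [0.501 0.225 0.003] hi [0.562 0.287 0.061] rgb [87. 45. 26.]
dispenser 0.64 [273. 230.] 3174 med [0.664 0.051 0.16 ] lo [0.566 0.002 0.012] hi [0.731 0.089 0.297] rgb [81. 56. 26.]
plunger_top 0.78 [264. 182.] 378 med [0.674 0.045 0.295] lo [0.656 0.022 0.256] hi [0.698 0.061 0.299] rgb [69. 40. 26.]
stone 0.41 [277. 355.] 105 med [0.527 0.257 0.026] lo [0.518 0.245 0.013] hi [0.538 0.267 0.032] rgb [65. 56. 50.]
mug 0.96 [193. 298.] 1620 med [0.755 0.249 0.053] lo [0.699 0.213 0.003] hi [0.788 0.296 0.091] rgb [85. 44. 26.]
bowl 0.83 [304. 166.] 540 med [ 0.773 -0.244  0.023] lo [ 0.723 -0.283  0.002] hi [ 0.798 -0.185  0.045] rgb [132. 118. 110.]
```

View pics/fin2.png

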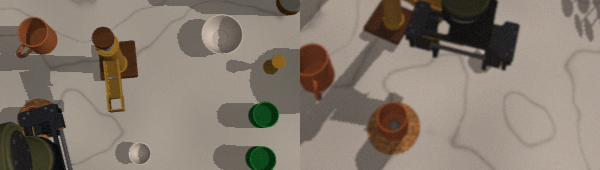

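The tumbler stands on the mat with its stone in it, around (393,115) in the right half. The other things on the bar haven't moved. Handing in.

```bash
python3 -c "
from h import *
print(monitor.get_obs()['time_s']); print(env.sign_off())"
```

```text
35.925
the job is handed in; nothing more can be done
None
```

The job is done and handed in at about 36 s of the 72 s. One stone is in the copper tumbler, and the tumbler stands on the cork mat.

- **To the spout:** I slid the tumbler by grip to about 75 mm short of the spout. I then pushed it under with the back of an opened finger. It ended up about 6 mm off in each direction, so one diagonal push centred it to about 1 mm.
- **Pressing the plunger:** I pressed it past the first stop to the second, with about 18 N measured at full depth. I held it there until the camera showed the stone in the tumbler.
- **Plunger released:** Before moving the tumbler again, I checked that the knob was back at about 296 mm.
- **To the mat:** I pushed the tumbler clear of the spout, gripped it and slid it to the mat. It was never lifted.

**Last checks:**
- In the side camera the tumbler was at about (0.532, 0.256) and the mat's centre at (0.5325, 0.257), so its whole base is on the mat. The stone showed inside the tumbler.
- The gripper was open and well clear of everything.
- The mug, white bowl, pinch bowl, jigger and both green tumblers were within a few millimetres of where they started.
- **Checks that fell short:** the arm partly hid the tumbler from the top camera, so its final position rests on the side view. My rim fit found no tumbler in that last look, so I took the position from the outline of the detected region. The detection networks also gave a few false reports, such as the dispenser as a mug, which I ignored.

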